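# Vortex-mix the sample vial in touch mode

### The arm

A 6-joint arm with a two-finger parallel gripper is mounted at the origin on a cart in front of the work surface, level with it; the furniture and walls round the work are solid. World frame = base frame: x ahead of the robot, y to its left, z up, the work surface at z = 0. Lengths are in m, angles in rad, forces in N, time in s.
With the tool pointing down it reaches from about 0.275 to 0.725 m from the base axis. Payload 15.9 kg.
Tool frame: the origin (TCP) lies on the centre line of the jaws, within the pads' length; the fingertips stand bot.tip_reach ahead of it and the grasp point (between the pads) is the TCP (bot.tip_reach is the distance from the TCP to the fingertips, in m); z points along the fingers, y is the direction in which the jaws open and shut (so a half turn about z gives the same grasp; the last joint's range is limited). The gripper opens to 85 mm and grips with 20 to 120 N. Pads are 22 mm wide; open, the fingers measure 114 mm over their backs; the gripper's body (76 mm by 85 mm) begins 54 mm behind the grasp point. The pads swing forward as they close: fully open they stand 13 mm farther back than shut.
Start: joints at [-1.195, 0.213, -0.034, 1.323, 0, 1.571], TCP at [0.184, -0.465, 0.25] pointing down, gripper open.
Joint ranges: [-2.98, 2.98], [-0.74, 1.72], [-1.14, 1.35], [-2.1, 2.04], [-1.57, 1.44], [-3.14, 3.14]. Speed limits (rad/s): [1.89, 1.89, 2.39, 2.57, 3.14, 3.14].

### API

Orientations are given as [roll, pitch, yaw] about the fixed x, y, z axes, in that order (R = Rz(yaw) Ry(pitch) Rx(roll)).
In Python, from plant import bot gives the robot as it stands.
- The arm moves only by the tool play_rows, never from a script. Its argument "increments" is a list of rows, each a list of 6 numbers: the shift along the tool's x, y, z in mm, then the turn, a rotation vector about the tool's x, y, z in rad. A call has 1 to 8 rows; each row shifts and turns the commanded pose from where the row before left it, along the tool's axes as they then stand; what a row does not reach is not made up. A row lasts 1/12 s, in which the tool goes at most 41.7 mm and 7.16 degrees, less where a joint would pass 70% of its speed; a pose out of reach is approached as far as the arm can. A call with a gripper value outside its range is refused whole. "fingers" is the finger opening in mm, from 0 to 85.4, set as the call begins (left out, the last holds). The fingers move at their own pace and stop on an object; "grip_force" is the grip in N (left out, the last holds). Time passes only in rows, so rows that do not move let the fingers close. It gives the time, the measured TCP pose, the force and the opening at its end, in the units of the state.
- bot.observe(): the state, without advancing time (a new reading comes with each control period).
- bot.read_camera(name): name is "scene" or "top" or "wrist"; returns the picture (480x640x3 uint8, red, green, blue); there is no depth.
- bot.camera_params(name): a dict with "fovy" (degrees; the focal length in pixels is half the picture's height over the tangent of half this angle, whatever the lens; pixels are square), "cx", "cy" (the principal point, pixels), "pose" (4x4, takes a point from camera to world coordinates). Camera axes: x right, y down, z forward; pixel columns grow to the right and rows downward; lengths in m; the calibration is good to about 2 mm. A picture is of the moment at which its call begins: read the wrist's pose just before it. camera_params takes no time and is no camera call; for the wrist camera it gives the pose at the moment of the call.
- bot.hand_in(): hands the job in, once; it reports no verdict.
The state is a dict: "time": time; "joints": joint angles; "joint_velocities": joint speeds; "tau": joint torques, N m; "tool_pos": TCP position; "eef_rot": TCP orientation; "force": force on the tool from outside, world axes, zero at the start; "moment": the same for the moment, N m; "gripper_width": finger opening in m.
Only numpy, scipy, OpenCV 4.12 (cv2) and the standard library are available. Lean on these libraries where they do the work, as an engineer would, in place of code of your own. Each camera call takes 0.05 s, during which the arm holds its last target.

### The job

Shake up the stoppered sample vial that stands on the white tile, on the vortex mixer: first turn the mixer's knob clockwise out of off until it clicks into the touch position, then bring the vial over upright and press it straight down into the rubber cup until the cup has sunk about 6 mm, half of its sprung travel. Keep it pressed there for at least two seconds and finish while still holding the vial down, the arm keeping its push and grip. Leave the other vials and bottles where they are.

Things in the scene. Friction and masses are not known exactly. Their poses are not given: they have to be found in the camera images.
- mixer: Vortex mixer, a white box standing on the worktop, 160 mm deep (x), 124 mm wide (y), 86 mm high at the rear, with a control panel sloping at 30 deg down to its front; a black rubber cup stands on top at the rear and a black bar knob on the panel. It does not shift when pushed. Origin: centre of its underside on the worktop; its -x side is the front (the panel), z up. In this frame the knob's axis meets the panel at (-53, 0, 66) mm and the cup's axis is at (34, 0) mm.
- knob_grip (a point): Point to grip on the mixer's black bar knob: on its axis, halfway up the bar, 18 mm above the sloping panel. The bar is 40 mm long, 13 mm wide and its top is 9 mm above this point; under the bar is a round skirt of 43 mm diameter whose top is 8.5 mm below this point. Axes turn with the knob: x along the bar (to the end with the white line), y across the 13 mm width, z out of the panel (30 deg from vertical, leaning to the mixer's front).
- mode_knob (a joint): Angle of the bar knob in rad, growing clockwise as seen from above the panel. 0 = off (white line at 11 o'clock, at a small ring mark), 1.10 = touch (1 o'clock, at a bar mark). It stays in either of these two detents, which are also its end stops: a snap spring resists with up to about 0.12 N m at first, fading until half-way (0.55), then throws the knob onward by itself.
- cup_head (a joint): How far the rubber cup is pushed down into the mixer, in m: 0 = up at rest, 0.012 = down on its stop. The spring pushes up with about 3 N at the start and 0.8 N more per mm (about 7.5 N at 6 mm); it springs back up when let go.
- cup_seat (a point): Centre of the inner floor of the rubber cup, where the vial's bottom sits; it sinks with the cup (at rest 122.5 mm above the worktop). The recess is 15 mm deep from the rim and flares from 37 mm across at the floor to 46 mm at the rim; outside the rim is 54 mm across. Nothing stands above the rim. Axes as the mixer's.
- sample_center (a point): The sample vial to be mixed: the one standing on the white tile. Clear glass with pink contents and a push-in cap, 94 mm high in all; body a round cylinder of 34.4 mm diameter from the bottom up to 78 mm, then a cap 24 mm across; about 60 g. This point is on its axis 47 mm above its bottom (31 mm below the top of the glass body). z is the vial's own axis, up.
- viewing_tile: Flat white tile, 109 x 99 x 10 mm, fixed to the worktop; the sample vial stands on it, within 20 mm of its middle. Origin: centre of its underside.
- spare_1_center (a point): Another vial, exactly like the sample but standing on the worktop beside the tile: leave it alone. Point on its axis, 47 mm above its bottom.
- spare_2_center (a point): A third such vial standing on the worktop beside the tile: leave it alone. Point on its axis, 47 mm above its bottom.
- dropper_bottle_1: Amber dropper bottle with rubber bulb, 53 mm across, 124 mm high, a bystander. Origin: centre of its underside.
- amber_bottle: Small amber bottle with black cap, 48 mm across, 94 mm high, a bystander. Origin: centre of its underside.
- screen_end (a point): Top front corner of a clear, hard to see splash screen that stands on edge behind the tile: it reaches from the worktop up to this point (157 mm), is a few mm thick, and runs from here straight back (+x, slightly to +y), away from the robot. Fixed, always in the same place: do not run into it.
- hotplate_top (a point): Centre of the round top (214 mm across, 128 mm above the worktop) of the hotplate stirrer that stands between the tile and the mixer; a small beaker on it reaches 195 mm. Fixed, always in the same place: pass over or in front of it; its front is 155 mm nearer the robot than this point.
- squeeze_bottle: White wash bottle with bent spout, 66 mm across, 214 mm high, a bystander. Origin: centre of its underside.
Not all that is in view belongs to the job. What is shaped like the part that bears sample_center but green or purple is not meant.

How it is judged:
By the outcome, as a careful person would: the job done as asked, in the order asked, and still so for the second after the job is handed in, while the arm keeps its last pose, push and grip.
It also fails if it takes over 61 s, if anything falls off the work surface, if the arm or the gripper's body presses on something with over 40 N, if the wrist force passes 120 N, or if a joint passes its speed limit or range.

## Working session

There is one attempt and no reset: what is moved stays moved. The work goes in short steps, Python scripts to look and compute and a tool call to move; the robot and the scene stay as the last step left them, time stands still between calls to the robot, and variables do not carry over. Pictures are saved under pics/ and viewed, and the job is handed in when it is done.

Besides the shell and the picture viewer there is one more tool, called after "Call:" as name(argument=value, ...), one argument or row to a line, values as JSON. play_rows: Moves the arm, as the interface text tells. Its arguments: {"type":"object","properties":{"increments":{"type":"array","items":{"type":"array","items":{"type":"number"}}},"fingers":{"type":"number"},"grip_force":{"type":"number"}},"required":["increments"]}

```bash
ls; mkdir -p pics; python3 - <<'E'
from plant import bot
import cv2
s=bot.observe(); print(s); print(bot.tip_reach)
for n in ["scene","top","wrist"]:
    p=bot.camera_params(n); print(n,p)
    im=bot.read_camera(n); cv2.imwrite(f"pics/{n}0.png",im[:,:,::-1])
E
```

```text
pics
{'time': 0.0, 'joints': array([-1.19494234e+00,  2.13373990e-01, -3.50435808e-02,  1.32355966e+00,
       -4.17892644e-05,  1.57081255e+00]), 'joint_velocities': array([ 0.00052642,  0.00135244, -0.00069848,  0.00035037, -0.00040722,
        0.00071025]), 'tau': array([ 3.53556665e-03, -6.86161065e+01,  4.87118161e+01,  1.73131528e-02,
        9.98668907e-05, -2.57702391e-05]), 'tool_pos': array([ 0.18339758, -0.46478653,  0.24981343]), 'eef_rot': array([-3.14041175e+00,  4.18083902e-05,  3.75837820e-01]), 'force': array([ 0.53522634, -0.1636746 ,  0.25878833]), 'moment': array([ 0.05403875,  0.01710188, -0.0087535 ]), 'gripper_width': 0.08535270095831883}
0.019
scene {'fovy': 48.09954889187732, 'cx': 320.33175656956126, 'cy': 240.37086952493036, 'pose': array([[-8.26823443e-01, -3.70470955e-01,  4.23218934e-01,
         5.74312043e-02],
       [-5.62461441e-01,  5.44129295e-01, -6.22543523e-01,
         8.54116625e-01],
       [ 3.48473803e-04, -7.52777910e-01, -6.58274484e-01,
         8.94303055e-01],
       [ 0.00000000e+00,  0.00000000e+00,  0.00000000e+00,
         1.00000000e+00]])}
top {'fovy': 53.5006491698878, 'cx': 316.4531965093424, 'cy': 232.72444263636075, 'pose': array([[-0.01509317, -0.99774308,  0.06542887,  0.46989417],
       [-0.99987144,  0.01470639, -0.00638912,  0.13298891],
       [ 0.00541247, -0.06551689, -0.99783678,  1.32379023],
       [ 0.        ,  0.        ,  0.        ,  1.        ]])}
wrist {'fovy': 68.51336596045806, 'cx': 325.25641044513253, 'cy': 237.6563839602643, 'pose': array([[ 0.36575764, -0.89303401, -0.26212899,  0.25051486],
       [-0.93070927, -0.3513347 , -0.10170637, -0.43902531],
       [-0.00126777,  0.28116576, -0.95965838,  0.37448764],
       [ 0.        ,  0.        ,  0.        ,  1.        ]])}
```

View pics/scene0.png

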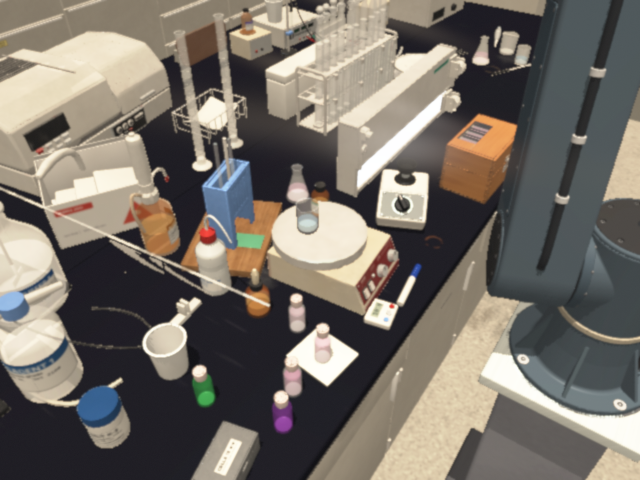

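View pics/top0.png

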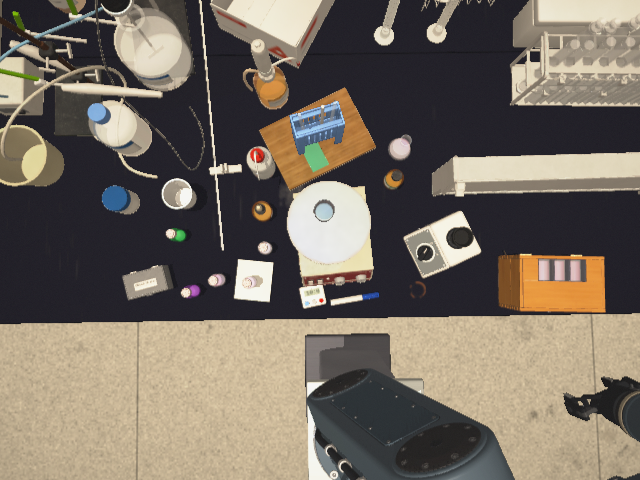

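View pics/wrist0.png

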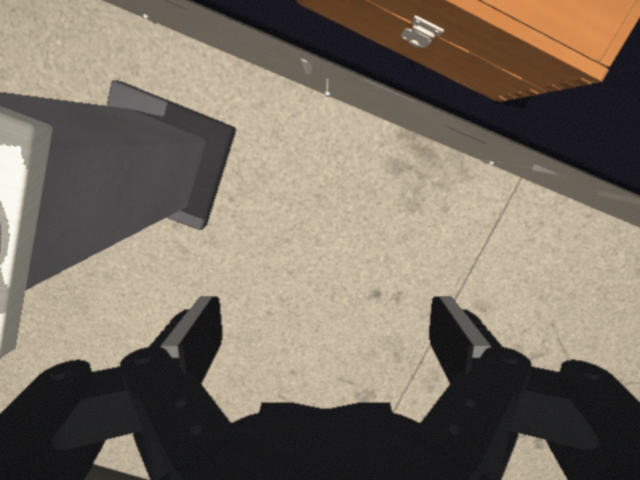

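The mixer is at about top (442,245) and scene (403,200). The sample vial on the tile is at top (250,282) and scene (322,345). The screen edge ends at top (222,248). I'll zoom in on these.

```bash
cat > h.py <<'E'
import numpy as np, cv2
from plant import bot
def K(p):
    f=240/np.tan(np.radians(p["fovy"])/2); return np.array([[f,0,p["cx"]],[0,f,p["cy"]],[0,0,1]])
def ray(p,uv):
    d=np.linalg.inv(K(p))@np.array([uv[0],uv[1],1.]); T=p["pose"]; return T[:3,3],T[:3,:3]@d
def atz(p,uv,z):
    o,d=ray(p,uv); return o+d*(z-o[2])/d[2]
def proj(p,X):
    T=p["pose"]; X=np.atleast_2d(X); c=(X-T[:3,3])@T[:3,:3]; q=c@K(p).T; return q[:,:2]/q[:,2:]
def crop(im,u0,v0,w,h,s,fn):
    c=cv2.resize(im[v0:v0+h,u0:u0+w],None,fx=s,fy=s,interpolation=cv2.INTER_CUBIC); cv2.imwrite(fn,c)
E
python3 - <<'E'
from h import *
t=cv2.imread("pics/top0.png"); s=cv2.imread("pics/scene0.png")
a=lambda im,u,v,w,h,k:cv2.resize(im[v:v+h,u:u+w],None,fx=k,fy=k,interpolation=cv2.INTER_CUBIC)
cv2.imwrite("pics/c1.png",np.hstack([a(t,395,200,100,90,4),a(s,360,155,100,90,4)]))
cv2.imwrite("pics/c2.png",np.hstack([a(t,200,230,100,90,4),a(s,270,285,100,90,4)]))
E
```

```text
(no output)
```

View pics/c1.png

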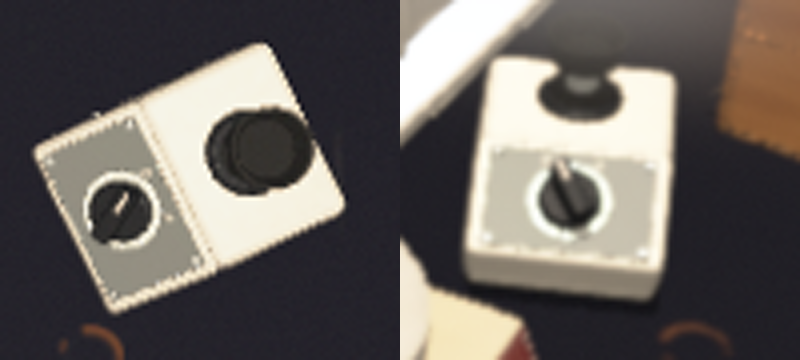

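View pics/c2.png

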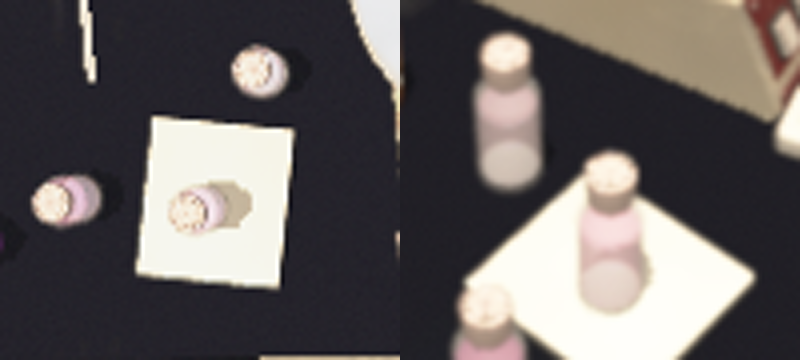

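```bash
cat > fit.py <<'E'
from h import *
from scipy.optimize import least_squares
pt=bot.camera_params("top"); ps=bot.camera_params("scene")
ct=lambda x,y,u,v:((x+.5)/4-.5+u,(y+.5)/4-.5+v)
T=lambda x,y:ct(x,y,395,200); S=lambda x,y:ct(x-400,y,360,155)
zf=.066-.027*np.tan(np.pi/6)
obs=[(pt,T(265,42),(.08,.062,.086)),(pt,T(345,208),(.08,-.062,.086)),(pt,T(36,150),(-.08,.062,zf)),(pt,T(110,313),(-.08,-.062,zf)),
(pt,T(140,100),(-.0184,.062,.086)),(pt,T(215,270),(-.0184,-.062,.086)),(pt,T(273,149),(.034,0,.1375)),(pt,T(121,212),(-.053,0,.068)),
(ps,S(490,58),(.08,.062,.086)),(ps,S(675,70),(.08,-.062,.086)),(ps,S(485,150),(-.0184,.062,.086)),(ps,S(672,160),(-.0184,-.062,.086)),(ps,S(466,245),(-.08,.062,zf)),(ps,S(662,260),(-.08,-.062,zf)),(ps,S(568,200),(-.053,0,.068))]
def W(q,m): c,s=np.cos(q[2]),np.sin(q[2]); return np.array([q[0]+c*m[0]-s*m[1],q[1]+s*m[0]+c*m[1],m[2]])
if __name__=="__main__":
    for sel in [(0,8),(8,15),(0,15)]:
        o=obs[sel[0]:sel[1]]
        f=lambda q:np.concatenate([proj(p,W(q,m))[0]-uv for p,uv,m in o])
        r=least_squares(f,[.5,-.1,0],loss='soft_l1'); print(r.x,np.degrees(r.x[2])); print(f(r.x).reshape(-1,2).round(1).tolist())
    q=r.x
    print("knob",W(q,(-.053-.018*.5,0,.066+.018*.866)),"cup",W(q,(.034,0,.1225)))
    A=lambda x,y:ct(x,y,200,230); B=lambda x,y:ct(x-400,y,270,285)
    print("sample cap top", atz(pt,A(188,210),.104),"bottom scene",atz(ps,B(612,155+18),.104), atz(ps,B(612,288),.01))
    print("tile",[atz(pt,A(*a),.01).round(4) for a in [(152,117),(294,130),(280,288),(136,273)]])
    print("spares",atz(pt,A(55,202),.094),atz(pt,A(257,70),.094))
    print("screen",atz(pt,A(92,80),.157), atz(pt,(205,50),.157))
E
python3 fit.py
```

```text
[ 0.51781469 -0.20733258 -1.14921085] -65.84493170274789
[[0.4, -0.9], [1.4, 0.5], [0.1, -1.3], [1.7, 0.0], [-2.1, 0.4], [-0.0, 1.1], [-0.8, 0.1], [-0.5, -0.3]]
[ 0.51542203 -0.20041305 -1.13221032] -64.87087281390666
[[-0.3, -0.5], [-0.1, 0.6], [-1.9, -2.4], [0.3, -0.3], [-0.1, -0.4], [0.7, 0.8], [0.4, 1.2]]
[ 0.51749298 -0.20563521 -1.14504749] -65.60638837513496
[[-0.4, -0.8], [0.7, 0.5], [-0.6, -1.0], [1.2, 0.2], [-2.9, 0.6], [-0.6, 1.2], [-1.5, 0.2], [-1.1, -0.1], [0.3, -1.8], [0.5, -0.4], [-1.7, -3.8], [0.4, -1.4], [-0.1, -2.0], [0.5, -0.5], [0.4, -0.1]]
knob [ 0.4918868  -0.14916997  0.081588  ] cup [ 0.53153508 -0.23660002  0.1225    ]
sample cap top [0.42637082 0.30498642 0.104     ] bottom scene [0.42123907 0.31115213 0.104     ] [0.42322491 0.30768283 0.01      ]
tile [array([0.4871, 0.3426, 0.01  ]), array([0.4767, 0.2451, 0.01  ]), array([0.3689, 0.2556, 0.01  ]), array([0.3806, 0.354 , 0.01  ])]
spares [0.43243316 0.39169825 0.094     ] [0.51527878 0.26140717 0.094     ]
screen [0.50833772 0.3557655  0.157     ] [1.01120826 0.3989551  0.157     ]
```

```bash
cat > plan.py <<'E'
from h import *
from scipy.spatial.transform import Rotation as Ro
def cur():
    s=bot.observe(); return np.array(s["tool_pos"]),Ro.from_euler("xyz",s["eef_rot"])
def rows(p0,R0,p1,R1,n):
    w=(R0.inv()*R1).as_rotvec()/n
    M=sum((R0*Ro.from_rotvec(w*k)).as_matrix() for k in range(n))
    s=np.linalg.solve(M,p1-p0)*1000
    return [round(v,1) for v in s]+[round(v,4) for v in w], np.linalg.norm(s), np.degrees(np.linalg.norm(w))
def knobR(yaw,ang,sgn=1):
    # ang = knob angle (0 off)
    u=np.array([np.cos(yaw),np.sin(yaw),0]); v=np.array([-u[1],u[0],0]); z=np.array([0,0,1.])
    n=np.cos(np.pi/6)*z-.5*u; up=np.cos(np.pi/6)*u+.5*z
    a=.55-ang; b=(np.cos(a)*up+np.sin(a)*v)*sgn
    return Ro.from_matrix(np.column_stack([b,np.cross(-n,b),-n])),n
def W(q,m): c,s=np.cos(q[2]),np.sin(q[2]); return np.array([q[0]+c*m[0]-s*m[1],q[1]+s*m[0]+c*m[1],m[2]])
Q=(.5175,-.2056,-1.145)
E
python3 - <<'E'
from plan import *
p,R=cur(); R1,n=knobR(Q[2],0)
g=W(Q,(-.062,0,.066+.018*.866)); t=g+n*.11
print(t,R1.as_euler("xyz"))
for k in (16,18,20,24): print(k,rows(p,R,t,R1,k))
E
```

```text
[ 0.4691736  -0.09904692  0.17685079] [ 2.84850949 -0.44035681 -0.52895642]
16 ([np.float64(16.1), np.float64(-25.9), np.float64(3.5), np.float64(-0.0293), np.float64(0.0174), np.float64(0.0592)], np.float64(30.691877060331713), np.float64(3.91513647177654))
18 ([np.float64(14.2), np.float64(-23.1), np.float64(3.1), np.float64(-0.0261), np.float64(0.0154), np.float64(0.0526)], np.float64(27.282652299959143), np.float64(3.4801213082458133))
20 ([np.float64(12.8), np.float64(-20.8), np.float64(2.7), np.float64(-0.0234), np.float64(0.0139), np.float64(0.0474)], np.float64(24.55502042279675), np.float64(3.1321091774212317))
24 ([np.float64(10.6), np.float64(-17.4), np.float64(2.3), np.float64(-0.0195), np.float64(0.0116), np.float64(0.0395)], np.float64(20.463204556740138), np.float64(2.61009098118436))
```

Call:
play_rows(
  increments=[
    [10.6,-17.4,2.3,-0.0195,0.0116,0.0395],
    [10.6,-17.4,2.3,-0.0195,0.0116,0.0395],
    [10.6,-17.4,2.3,-0.0195,0.0116,0.0395],
    [10.6,-17.4,2.3,-0.0195,0.0116,0.0395],
    [10.6,-17.4,2.3,-0.0195,0.0116,0.0395],
    [10.6,-17.4,2.3,-0.0195,0.0116,0.0395],
    [10.6,-17.4,2.3,-0.0195,0.0116,0.0395],
    [10.6,-17.4,2.3,-0.0195,0.0116,0.0395],
  ],
  fingers=45,
)

```text
time: 0.82
tool_pos: [0.2342, -0.3107, 0.2268]
eef_rot: [3.002, -0.116, 0.065]
force: [0.8, -0.4, -0.3]
gripper_width: 0.0448
```

Call:
play_rows(
  increments=[
    [10.6,-17.4,2.3,-0.0195,0.0116,0.0395],
    [10.6,-17.4,2.3,-0.0195,0.0116,0.0395],
    [10.6,-17.4,2.3,-0.0195,0.0116,0.0395],
    [10.6,-17.4,2.3,-0.0195,0.0116,0.0395],
    [10.6,-17.4,2.3,-0.0195,0.0116,0.0395],
    [10.6,-17.4,2.3,-0.0195,0.0116,0.0395],
    [10.6,-17.4,2.3,-0.0195,0.0116,0.0395],
    [10.6,-17.4,2.3,-0.0195,0.0116,0.0395],
  ],
)

```text
time: 1.48
tool_pos: [0.3338, -0.1842, 0.199]
eef_rot: [2.902, -0.269, -0.233]
force: [0.8, -0.5, -0.3]
gripper_width: 0.045
```

Call:
play_rows(
  increments=[
    [10.6,-17.4,2.3,-0.0195,0.0116,0.0395],
    [10.6,-17.4,2.3,-0.0195,0.0116,0.0395],
    [10.6,-17.4,2.3,-0.0195,0.0116,0.0395],
    [10.6,-17.4,2.3,-0.0195,0.0116,0.0395],
    [10.6,-17.4,2.3,-0.0195,0.0116,0.0395],
    [10.6,-17.4,2.3,-0.0195,0.0116,0.0395],
    [10.6,-17.4,2.3,-0.0195,0.0116,0.0395],
    [10.6,-17.4,2.3,-0.0195,0.0116,0.0395],
  ],
)

```text
time: 2.15
tool_pos: [0.4153, -0.2347, 0.179]
eef_rot: [2.914, -0.433, -0.373]
force: [0.2, -0.6, 0.1]
gripper_width: 0.0453
```

```bash
python3 - <<'E'
from plan import *
import json
p,R=cur(); print(p,R.as_euler("xyz"),bot.observe()["joints"].round(2),bot.observe()["time"],bot.observe()["force"])
P=bot.camera_params("wrist"); im=bot.read_camera("wrist"); cv2.imwrite("pics/w1.png",im[:,:,::-1]); np.save("w1.npy",P["pose"])
E
```

```text
[ 0.41534532 -0.2346598   0.17897724] [ 2.9139797  -0.43324673 -0.37269774] [-0.37 -0.15 -0.72  0.57 -0.23  3.14] 2.15 [ 0.24297908 -0.56066787  0.11059162]
```

View pics/w1.png

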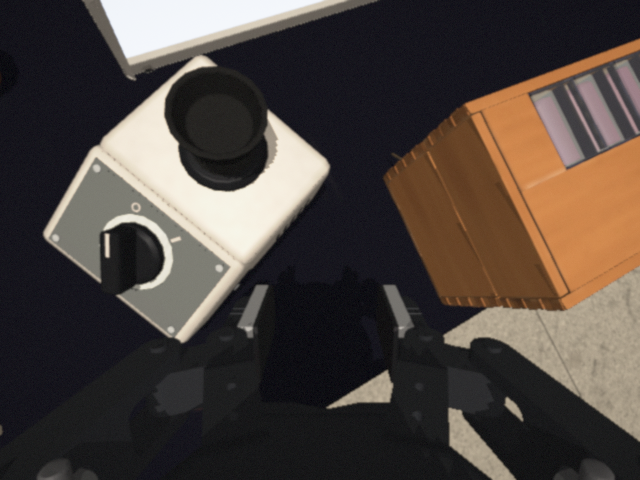

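```bash
python3 - <<'E'
from h import *
im=cv2.imread("pics/w1.png"); crop(im,30,40,310,310,2.5,"pics/w1c.png")
c=cv2.imread("pics/w1c.png"); c=cv2.resize(c,(600,600)); 
crop(im,30,40,310,310,600/310,"pics/w1c.png")
crop(im,80,180,120,130,4.5,"pics/w1d.png")
E
```

```text
(no output)
```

View pics/w1d.png

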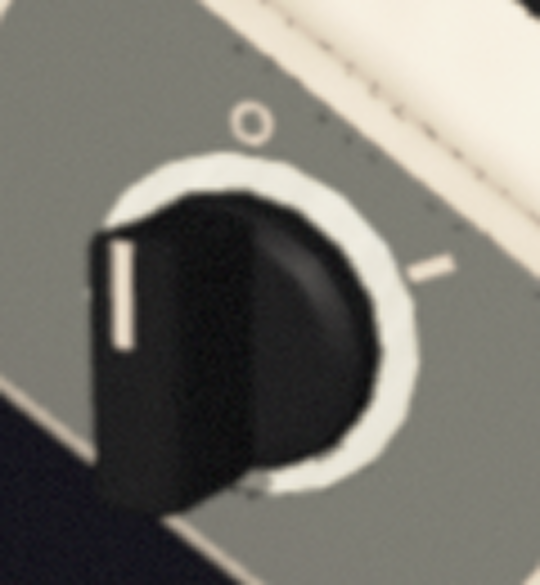

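View pics/w1c.png

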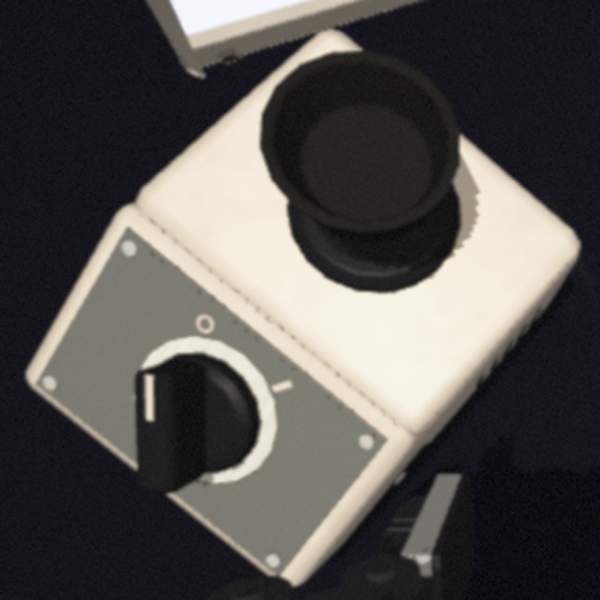

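```bash
cat > fit2.py <<'E'
from fit import *
import plan
pw=bot.camera_params("wrist"); pw["pose"]=np.load("w1.npy")
k=600/310
C=lambda x,y:((x+.5)/k-.5+30,(y+.5)/k-.5+40); D=lambda x,y:((x+.5)/4.5-.5+80,(y+.5)/4.5-.5+180)
wo=[(pw,C(140,205),(-.0184,.062,.086)),(pw,C(413,434),(-.0184,-.062,.086)),(pw,C(580,243),(.08,-.062,.086)),(pw,C(27,378),(-.08,.062,zf)),(pw,C(292,586),(-.08,-.062,zf)),(pw,C(335,27),(.08,.062,.086)),
(pw,C(360,141),(.034,0,.1375)),(pw,C(366,157),(.034,0,.1225)),(pw,D(260,324),(-.053,0,.066))]
f=lambda q:np.concatenate([proj(p,W(q,m))[0]-uv for p,uv,m in wo])
r=least_squares(f,[.5,-.2,-1.1],loss='soft_l1'); print("wrist",r.x,f(r.x).reshape(-1,2).round(1).tolist())
f2=lambda q:np.concatenate([(proj(p,W(q,m))[0]-uv)*(np.linalg.inv(np.diag([1,1])).sum()/2) for p,uv,m in wo+obs])
r2=least_squares(f2,r.x,loss='soft_l1'); print("all",r2.x)
q=r.x
R,n=plan.knobR(q[2],0); g=W(q,(-.062,0,.066+.018*.866)); b=R.as_matrix()[:,0]; y=R.as_matrix()[:,1]
for nm,X in [("bar end white",g+.009*n+.02*b),("other",g+.009*n-.02*b),("whiteLcorner",g+.009*n+.02*b-.0065*y),("c2",g+.009*n+.02*b+.0065*y)]:
    uv=proj(pw,X)[0]; print(nm,uv,((uv-[80,180])+.5)*4.5)
print("knob",g,"cup",W(q,(.034,0,.1225)))
E
python3 fit2.py
```

```text
wrist [ 0.51892625 -0.20781818 -1.15173605] [[-12.8, -2.4], [0.2, 6.8], [6.9, -0.8], [-2.4, -8.2], [4.2, -0.5], [-2.4, -7.1], [1.6, 0.7], [0.9, 5.4], [-0.9, 1.4]]
all [ 0.51861724 -0.20751441 -1.14807794]
bar end white [106.36368172 233.41945822] [120.88656774 242.63756197]
other [107.42521755 296.79872249] [125.66347897 527.84425122]
whiteLcorner [ 95.95176894 231.4865821 ] [ 74.03296025 233.93961943]
c2 [116.8362143  235.36358785] [168.01296433 251.3861453 ]
knob [ 0.49369832 -0.15118293  0.081588  ] cup [ 0.53276093 -0.23887622  0.1225    ]
```

```bash
sed -i 's/^Q=.*/Q=(.5188,-.2076,-1.150)/' plan.py; python3 - <<'E'
from plan import *
p,R=cur(); R1,n=knobR(Q[2],0,-1)
g=W(Q,(-.062,0,.066+.018*.866)); t=g+n*.09
print(t,R1.as_euler("xyz"),(R.inv()*R1).as_rotvec())
print(rows(p,R,t,R1,32))
E
```

```text
[ 0.47509184 -0.10993426  0.15953029] [-2.84850949  0.44035681  2.60763623] [ 0.04859049 -0.20011798 -2.99311337]
([np.float64(6.5), np.float64(-0.8), np.float64(-0.5), np.float64(0.0015), np.float64(-0.0063), np.float64(-0.0935)], np.float64(6.54336013121244), np.float64(5.371818283255661))
```

```bash
python3 - <<'E'
from plan import *
p,R=cur(); R1,n=knobR(Q[2],0,-1)
g=W(Q,(-.062,0,.066+.018*.866)); t=g+n*.1
print(rows(p,R,t,R,4)); print(rows(t,R,t,R1,28))
E
```

```text
([np.float64(0.1), np.float64(-35.2), np.float64(-5.1), np.float64(0.0), np.float64(0.0), np.float64(0.0)], np.float64(35.612431974737405), np.float64(0.0))
([np.float64(0.0), np.float64(0.0), np.float64(-0.0), np.float64(0.0017), np.float64(-0.0071), np.float64(-0.1069)], np.float64(0.0), np.float64(6.139220895149327))
```

Call:
play_rows(
  increments=[
    [0,-35,-5,0,0,0],
    [0,-35,-5,0,0,0],
    [0,-35,-5,0,0,0],
    [0,-35,-5,0,0,0],
    [0,0,0,0.0017,-0.0071,-0.1069],
    [0,0,0,0.0017,-0.0071,-0.1069],
    [0,0,0,0.0017,-0.0071,-0.1069],
    [0,0,0,0.0017,-0.0071,-0.1069],
  ],
)

```text
time: 2.87
tool_pos: [0.4392, -0.1837, 0.1694]
eef_rot: [2.792, -0.284, 0.166]
force: [-0.4, -0.3, -0.7]
gripper_width: 0.0452
```

Call:
play_rows(
  increments=[
    [0,0,0,0.0017,-0.0071,-0.1069],
    [0,0,0,0.0017,-0.0071,-0.1069],
    [0,0,0,0.0017,-0.0071,-0.1069],
    [0,0,0,0.0017,-0.0071,-0.1069],
    [0,0,0,0.0017,-0.0071,-0.1069],
    [0,0,0,0.0017,-0.0071,-0.1069],
    [0,0,0,0.0017,-0.0071,-0.1069],
    [0,0,0,0.0017,-0.0071,-0.1069],
  ],
)

```text
time: 3.53
tool_pos: [0.4392, -0.1838, 0.1695]
eef_rot: [2.733, 0.105, 0.938]
force: [0.0, -0.3, -0.0]
gripper_width: 0.0453
```

Call:
play_rows(
  increments=[
    [0,0,0,0.0017,-0.0071,-0.1069],
    [0,0,0,0.0017,-0.0071,-0.1069],
    [0,0,0,0.0017,-0.0071,-0.1069],
    [0,0,0,0.0017,-0.0071,-0.1069],
    [0,0,0,0.0017,-0.0071,-0.1069],
    [0,0,0,0.0017,-0.0071,-0.1069],
    [0,0,0,0.0017,-0.0071,-0.1069],
    [0,0,0,0.0017,-0.0071,-0.1069],
  ],
)

```text
time: 4.2
tool_pos: [0.4392, -0.1838, 0.1695]
eef_rot: [2.979, 0.42, 1.769]
force: [0.5, 1.0, -0.1]
gripper_width: 0.045
```

Call:
play_rows(
  increments=[
    [0,0,0,0.0017,-0.0071,-0.1069],
    [0,0,0,0.0017,-0.0071,-0.1069],
    [0,0,0,0.0017,-0.0071,-0.1069],
    [0,0,0,0.0017,-0.0071,-0.1069],
    [0,0,0,0.0017,-0.0071,-0.1069],
    [0,0,0,0.0017,-0.0071,-0.1069],
    [0,0,0,0.0017,-0.0071,-0.1069],
    [0,0,0,0.0017,-0.0071,-0.1069],
  ],
)

```text
time: 4.87
tool_pos: [0.4392, -0.1838, 0.1695]
eef_rot: [-2.872, 0.433, 2.717]
force: [0.5, -0.1, 0.0]
gripper_width: 0.0447
```

```bash
python3 - <<'E'
from plan import *
p,R=cur(); R1,n=knobR(Q[2],0,-1)
g=W(Q,(-.062,0,.066+.018*.866)); 
print(p,R.as_euler("xyz"),(R.inv()*R1).as_rotvec(),bot.observe()["joints"].round(2),R.inv().apply(g-p))
P=bot.camera_params("wrist"); im=bot.read_camera("wrist"); cv2.imwrite("pics/w2.png",im[:,:,::-1]); np.save("w2.npy",P["pose"])
b=-R1.as_matrix()[:,0]
for X in (g+.009*n+.02*b,g+.009*n-.02*b): print(proj(P,X))
im=im.copy()[:,:,::-1].copy()
for X in (g+.009*n+.02*b,g+.009*n-.02*b,g+.009*n,W(Q,(.034,0,.1375)),W(Q,(-.0184,.062,.086)),W(Q,(-.0184,-.062,.086))): cv2.circle(im,tuple(int(round(v)) for v in proj(P,X)[0]),2,(0,0,255),-1)
cv2.imwrite("pics/w2o.png",im)
E
```

```text
[ 0.43918548 -0.18378204  0.16947194] [-2.87212418  0.43258171  2.71712362] [0.06988027 0.02008273 0.09749113] [-0.17 -0.09 -0.69  0.61 -0.37  0.25] [0.00418267 0.07559435 0.0775429 ]
[[450.79224735 285.82692532]]
[[465.18396253 220.97812501]]
```

View pics/w2o.png

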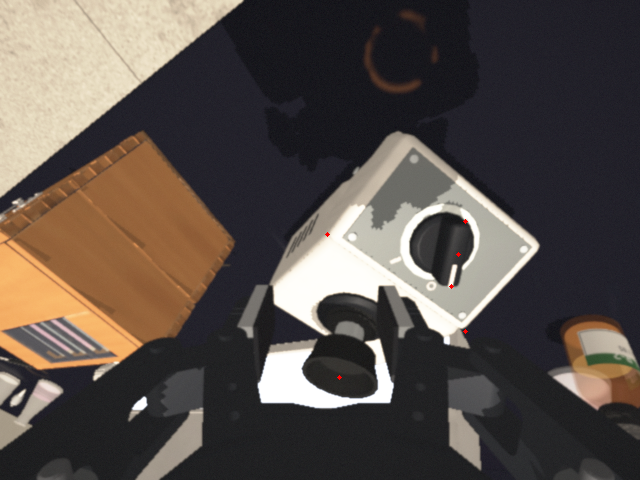

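```bash
python3 - <<'E'
from plan import *
p,R=cur(); R1,n=knobR(Q[2],0,-1)
g=W(Q,(-.062,0,.066+.018*.866)); 
print(rows(p,R,g+n*.07,R1,8))
E
```

```text
([np.float64(0.7), np.float64(10.1), np.float64(0.7), np.float64(0.0087), np.float64(0.0026), np.float64(0.0132)], np.float64(10.109023478668615), np.float64(0.9191851873649037))
```

Call:
play_rows(
  increments=[
    [0.7,10.1,0.7,0.0087,0.0026,0.0132],
    [0.7,10.1,0.7,0.0087,0.0026,0.0132],
    [0.7,10.1,0.7,0.0087,0.0026,0.0132],
    [0.7,10.1,0.7,0.0087,0.0026,0.0132],
    [0.7,10.1,0.7,0.0087,0.0026,0.0132],
    [0.7,10.1,0.7,0.0087,0.0026,0.0132],
    [0.7,10.1,0.7,0.0087,0.0026,0.0132],
    [0.7,10.1,0.7,0.0087,0.0026,0.0132],
  ],
)

```text
time: 5.58
tool_pos: [0.4806, -0.119, 0.1422]
eef_rot: [-2.856, 0.443, 2.589]
force: [-0.4, -0.2, -0.8]
gripper_width: 0.0451
```

```bash
python3 - <<'E'
from plan import *
p,R=cur(); R1,n=knobR(Q[2],0,-1)
g=W(Q,(-.062,0,.066+.018*.866)); 
print(p,(R.inv()*R1).as_rotvec(),bot.observe()["joints"].round(2),R.inv().apply(g-p))
P=bot.camera_params("wrist"); im=bot.read_camera("wrist").copy()[:,:,::-1].copy(); np.save("w3.npy",P["pose"]); cv2.imwrite("pics/w3.png",im)
b=-R1.as_matrix()[:,0];y=R1.as_matrix()[:,1]
for X in (g+.009*n+.02*b,g+.009*n-.02*b,g+.009*n+.0065*y,g+.009*n-.0065*y,W(Q,(.034,0,.1375)),W(Q,(-.0184,.062,.086)),W(Q,(-.0184,-.062,.086))): cv2.circle(im,tuple(int(round(v)) for v in proj(P,X)[0]),1,(0,0,255),-1)
for d in (.05,.07,.09): cv2.circle(im,tuple(int(round(v)) for v in proj(P,p+R.apply([0,0,d]))[0]),1,(0,255,0),-1)
cv2.imwrite("pics/w3o.png",im); crop(im,220,140,200,200,3,"pics/w3c.png")
E
```

```text
[ 0.48060959 -0.11897651  0.14221609] [ 6.41369433e-05 -1.76191014e-03 -1.68691072e-02] [ 0.04  0.09 -0.58  0.69 -0.48  0.6 ] [ 0.00094064 -0.00093493  0.0697535 ]
```

View pics/w3o.png

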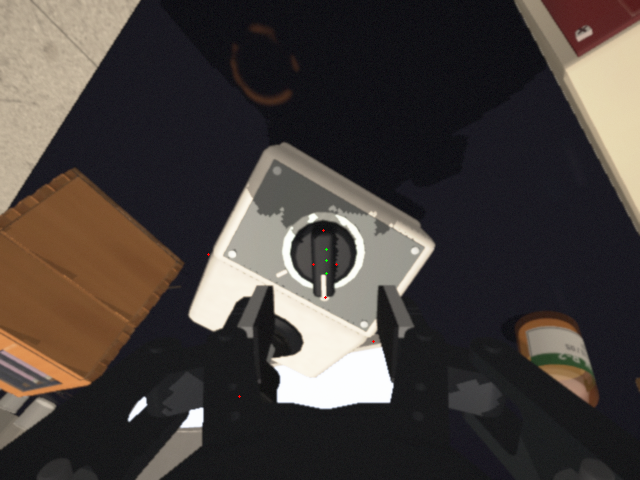

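View pics/w3c.png

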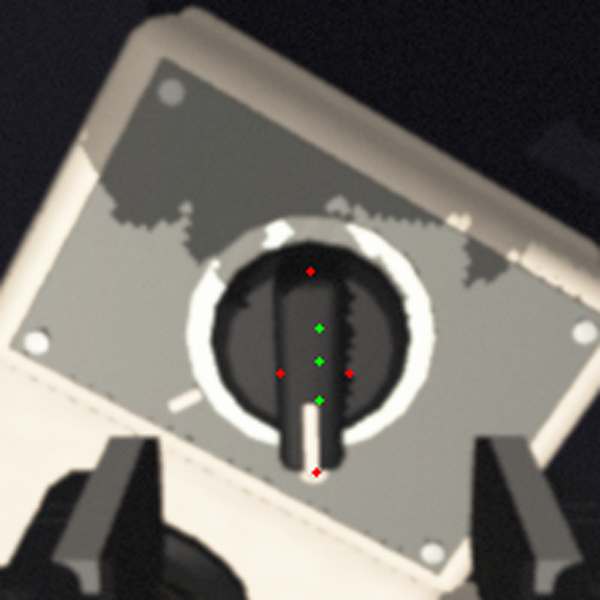

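Call:
play_rows(
  increments=[
    [0,0,7,0,0,0],
    [0,0,7,0,0,0],
    [0,0,7,0,0,0],
    [0,0,7,0,0,0],
    [0,0,7,0,0,0],
    [0,0,7,0,0,0],
    [0,0,7,0,0,0],
    [0,0,6,0,0,0],
  ],
)

```text
time: 6.3
tool_pos: [0.4918, -0.1451, 0.094]
eef_rot: [-2.855, 0.443, 2.592]
force: [0.6, -0.0, -0.7]
gripper_width: 0.0447
```

Call:
play_rows(
  increments=[
    [0,0,0,0,0,0],
    [0,0,0,0,0,0],
    [0,0,0,0,0,0],
    [0,0,0,0,0,0],
    [0,0,0,0,0,0],
    [0,0,0,0,0,0],
  ],
  fingers=0,
  grip_force=40,
)

```text
time: 6.8
tool_pos: [0.4913, -0.1451, 0.0951]
eef_rot: [-2.854, 0.444, 2.593]
force: [-5.1, -5.0, 2.0]
gripper_width: 0.0118
```

```bash
python3 - <<'E'
from plan import *
p,R=cur(); R1,n=knobR(Q[2],0,-1)
g=W(Q,(-.062,0,.066+.018*.866)); 
s=bot.observe();print(p,(R.inv()*R1).as_rotvec(),s["joints"].round(2),R.inv().apply(g-p),s["force"],s["moment"],s["gripper_width"])
im=bot.read_camera("wrist").copy()[:,:,::-1].copy(); cv2.imwrite("pics/w4.png",im)
E
```

```text
[ 0.49133826 -0.1450724   0.09510368] [-0.00111479 -0.00084567 -0.01385077] [-0.02  0.16 -0.64  0.53 -0.47  0.53] [0.00135665 0.00027688 0.01485112] [-5.08766068 -4.99926734  2.00346187] [-0.78707613  1.01095792 -0.54592869] 0.011775414073025589
```

View pics/w4.png

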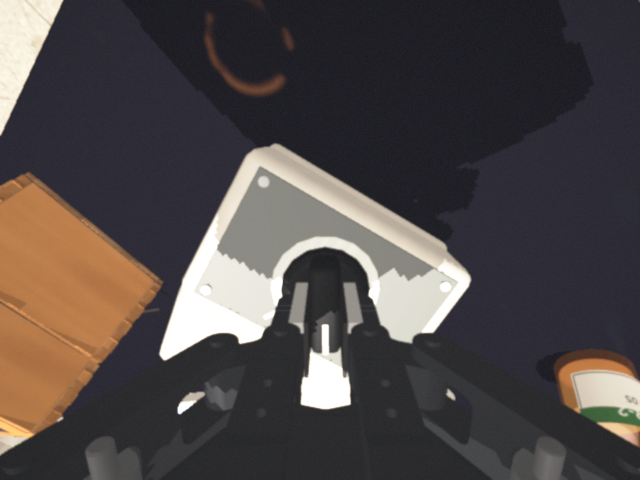

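Call:
play_rows(
  increments=[
    [0,0,0,0,0,0.1],
    [0,0,0,0,0,0.1],
    [0,0,0,0,0,0.1],
    [0,0,0,0,0,0.1],
    [0,0,0,0,0,0.1],
    [0,0,0,0,0,0.1],
    [0,0,0,0,0,0.1],
  ],
)

```text
time: 7.43
tool_pos: [0.4908, -0.1454, 0.0951]
eef_rot: [3.047, 0.516, 1.797]
force: [-11.0, -6.3, 7.9]
gripper_width: 0.0117
```

Call:
play_rows(
  increments=[
    [0,0,0,0,0,0.1],
    [0,0,0,0,0,0.1],
    [0,0,0,0,0,0.1],
    [0,0,0,0,0,0.1],
    [0,0,0,0,0,0.02],
    [0,0,0,0,0,0],
  ],
)

```text
time: 7.93
tool_pos: [0.4905, -0.1455, 0.0951]
eef_rot: [2.835, 0.432, 1.338]
force: [-12.1, -6.7, 10.3]
gripper_width: 0.012
```

```bash
python3 - <<'E'
from plan import *
p,R=cur(); R1,n=knobR(Q[2],1.1,-1)
g=W(Q,(-.062,0,.066+.018*.866)); 
s=bot.observe();print(p,(R.inv()*R1).as_rotvec(),s["joints"].round(2),R.inv().apply(g-p),s["force"],s["moment"],s["gripper_width"])
im=bot.read_camera("wrist").copy()[:,:,::-1].copy(); cv2.imwrite("pics/w5.png",im)
E
```

```text
[ 0.49047386 -0.1454963   0.09507372] [-0.00245105  0.00205317 -0.03500619] [-0.02  0.16 -0.64  0.53 -0.47  1.66] [ 0.0014037  -0.0002899   0.01480526] [-12.11810276  -6.74064256  10.30752543] [-1.73890445  2.24516302 -1.02117146] 0.011976442003042171
```

View pics/w5.png

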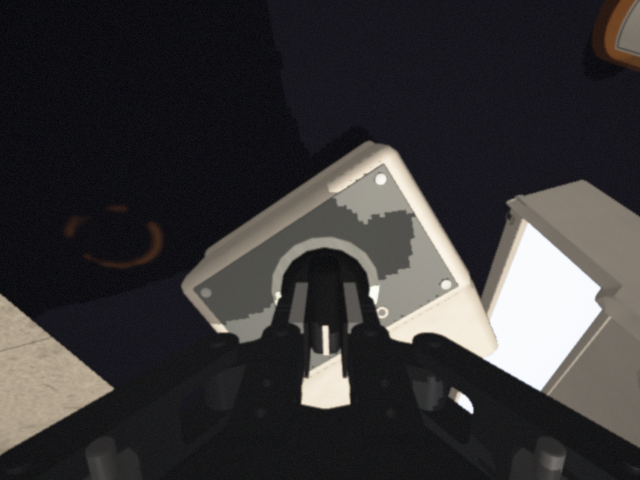

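Call:
play_rows(
  increments=[
    [0,0,0,0,0,0],
    [0,0,0,0,0,0],
    [0,0,0,0,0,0],
    [0,0,-10,0,0,0],
    [0,0,-20,0,0,0],
    [0,0,-25,0,0,0],
    [0,0,-25,0,0,0],
    [0,0,0,0,0,0],
  ],
  fingers=45,
)

```text
time: 8.65
tool_pos: [0.477, -0.1067, 0.168]
eef_rot: [2.829, 0.428, 1.339]
force: [0.9, 0.0, 0.2]
gripper_width: 0.0452
```

```bash
python3 - <<'E'
from plan import *
p,R=cur(); s=bot.observe(); print(p,s["joints"].round(2),s["force"])
im=bot.read_camera("wrist").copy()[:,:,::-1].copy(); cv2.imwrite("pics/w6.png",im)
S=np.array([.424,.307]); 
down=lambda yaw:Ro.from_euler("xyz",[np.pi,0,yaw])
t=np.array([.46,-.0,.33]); 
for yaw in (np.pi/2,): print(rows(p,R,np.array([.40,0,.33]),down(yaw),12))
E
```

```text
[ 0.47704474 -0.10672265  0.16795016] [ 0.07  0.05 -0.55  0.77 -0.49  1.75] [0.86016879 0.03487293 0.1824102 ]
([np.float64(4.8), np.float64(-5.0), np.float64(-16.2), np.float64(0.0214), np.float64(0.0381), np.float64(-0.0133)], np.float64(17.610560516737305), np.float64(2.6176530154703688))
```

View pics/w6.png

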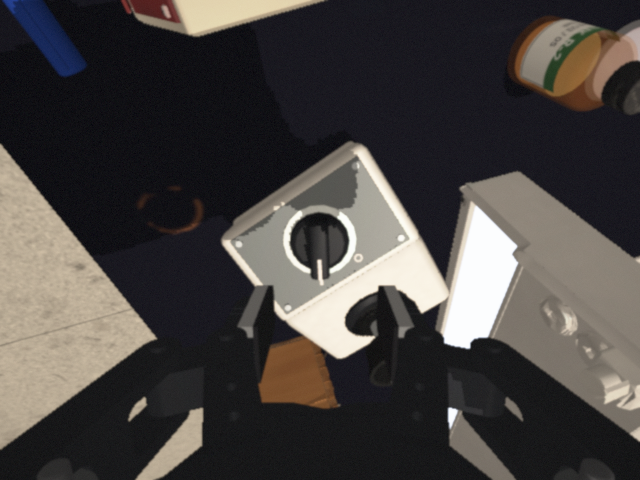

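Call:
play_rows(
  increments=[
    [7.2,-7.5,-24.3,0.032,0.057,-0.02],
    [7.2,-7.5,-24.3,0.032,0.057,-0.02],
    [7.2,-7.5,-24.3,0.032,0.057,-0.02],
    [7.2,-7.5,-24.3,0.032,0.057,-0.02],
    [7.2,-7.5,-24.3,0.032,0.057,-0.02],
    [7.2,-7.5,-24.3,0.032,0.057,-0.02],
    [7.2,-7.5,-24.3,0.032,0.057,-0.02],
    [7.2,-7.5,-24.3,0.032,0.057,-0.02],
  ],
  fingers=62,
)

```text
time: 9.37
tool_pos: [0.399, 0.0017, 0.3257]
eef_rot: [-3.136, -0.001, 1.571]
force: [1.4, -0.4, -0.7]
gripper_width: 0.0624
```

```bash
python3 - <<'E'
from plan import *
p,R=cur(); print(p,R.as_euler("xyz"),bot.observe()["joints"].round(2))
down=lambda yaw:Ro.from_euler("xyz",[np.pi,0,yaw])
print(rows(p,R,np.array([.424,.307,.25]),down(np.pi/2),16))
E
```

```text
[0.39901844 0.00168416 0.32567884] [-3.13601265e+00 -1.30519511e-03  1.57132387e+00] [ 0.    0.01 -0.08  1.49  0.    1.57]
([np.float64(19.1), np.float64(1.6), np.float64(4.7), np.float64(-0.0003), np.float64(-0.0001), np.float64(0.0)], np.float64(19.72161380022537), np.float64(0.020609214378019332))
```

Call:
play_rows(
  increments=[
    [30,2.5,2,0,0,0],
    [30,2.5,2,0,0,0],
    [30,2.5,4,0,0,0],
    [30,2.5,6,0,0,0],
    [30,2.5,8,0,0,0],
    [30,2.5,10,0,0,0],
    [30,2.5,12,0,0,0],
    [30,2.5,12,0,0,0],
  ],
)

```text
time: 10.03
tool_pos: [0.4195, 0.2425, 0.2672]
eef_rot: [-3.137, 0.002, 1.57]
force: [0.6, -0.8, 0.2]
gripper_width: 0.0617
```

Call:
play_rows(
  increments=[
    [20,2,10,0,0,0],
    [20,2,10,0,0,0],
    [15,1,5,0,0,0],
    [10,0,0,0,0,0],
    [0,0,0,0,0,0],
  ],
)

```text
time: 10.45
tool_pos: [0.4242, 0.3071, 0.2429]
eef_rot: [-3.137, 0.002, 1.571]
force: [-0.3, 0.4, -0.4]
gripper_width: 0.062
```

```bash
python3 - <<'E'
from plan import *
p,R=cur(); print(p,R.as_euler("xyz"),bot.observe()["joints"].round(2))
P=bot.camera_params("wrist"); im=bot.read_camera("wrist").copy()[:,:,::-1].copy(); cv2.imwrite("pics/w7.png",im); np.save("w7.npy",P["pose"])
for z in (.01,.088,.104):
  for S in ((.4255,.3055),(.4325,.392),(.515,.2615)): cv2.circle(im,tuple(int(round(v)) for v in proj(P,np.array([S[0],S[1],z]))[0]),2,(0,0,255),-1)
cv2.imwrite("pics/w7o.png",im)
E
```

```text
[0.42422338 0.30707214 0.24285335] [-3.13650084e+00  2.05682836e-03  1.57118606e+00] [0.63 0.27 0.02 1.33 0.   2.2 ]
```

View pics/w7o.png

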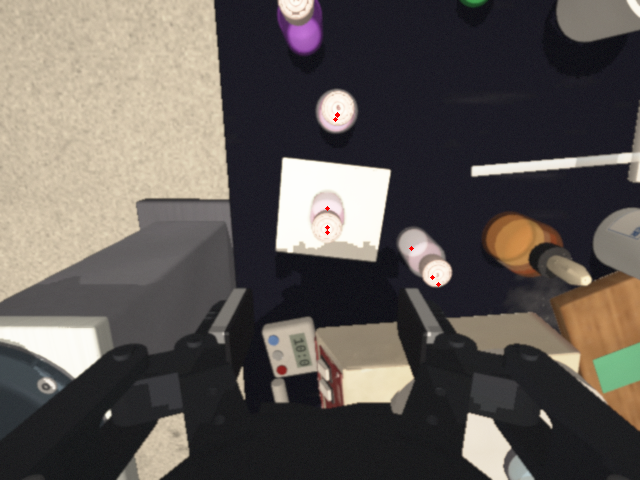

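```bash
python3 - <<'E'
from plan import *
im=cv2.imread("pics/w7.png"); crop(im,280,170,100,90,6,"pics/w7c.png")
P=bot.camera_params("wrist"); P["pose"]=np.load("w7.npy")
for uv in ((326,227),(327,227),(326,228)): print(atz(P,uv,.104))
for uv in ((337,106),(436,272)): print(atz(P,uv,.094))
E
```

```text
[0.4245344  0.30941264 0.104     ]
[0.42530654 0.3094129  0.104     ]
[0.42453412 0.30861401 0.104     ]
[0.43254698 0.39784756 0.094     ]
[0.51592667 0.26816049 0.094     ]
```

View pics/w7c.png

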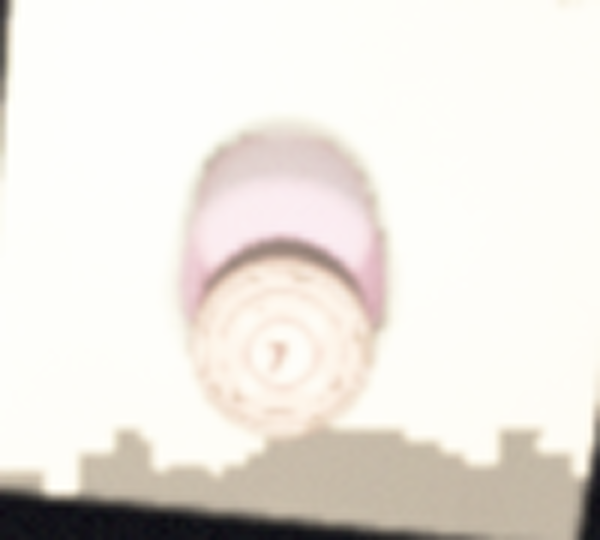

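```bash
python3 - <<'E'
from plan import *
p,R=cur()
print(rows(p,R,np.array([.4247,.3085,.065]),Ro.from_euler("xyz",[np.pi,0,np.pi/2]),8))
E
```

```text
([np.float64(0.3), np.float64(0.1), np.float64(22.3), np.float64(-0.0006), np.float64(0.0003), np.float64(0.0)], np.float64(22.29419077364244), np.float64(0.03567717306818833))
```

Call:
play_rows(
  increments=[
    [1,0.4,26,-0.0024,0.001,0],
    [0.6,0.3,26,-0.0024,0.001,0],
    [0,0,26,0,0,0],
    [0,0,26,0,0,0],
    [0,0,25,0,0,0],
    [0,0,22,0,0,0],
    [0,0,16,0,0,0],
    [0,0,11,0,0,0],
  ],
)

```text
time: 11.17
tool_pos: [0.4247, 0.3061, 0.0644]
eef_rot: [-3.142, 0.0, 1.569]
force: [0.3, 0.2, -0.4]
gripper_width: 0.0625
```

Call:
play_rows(
  increments=[
    [0,0,0,0,0,0],
    [0,0,0,0,0,0],
    [0,0,0,0,0,0],
    [0,0,0,0,0,0],
    [0,0,0,0,0,0],
    [0,0,0,0,0,0],
  ],
  fingers=0,
  grip_force=50,
)

```text
time: 11.67
tool_pos: [0.4254, 0.3077, 0.0663]
eef_rot: [3.14, -0.001, 1.57]
force: [-0.5, -2.1, 8.3]
gripper_width: 0.0331
```

```bash
python3 - <<'E'
from plan import *
p,R=cur(); s=bot.observe(); print(p,R.as_euler("xyz"),s["force"],s["gripper_width"],s["time"])
for c in("wrist","scene"):
  im=bot.read_camera(c).copy()[:,:,::-1].copy(); cv2.imwrite(f"pics/8{c}.png",im)
E
```

```text
[0.42540616 0.30772434 0.06633981] [ 3.13968678e+00 -9.41639847e-04  1.57001443e+00] [-0.53723266 -2.08812821  8.26280029] 0.0331454614849531 11.6667
```

View pics/8wrist.png

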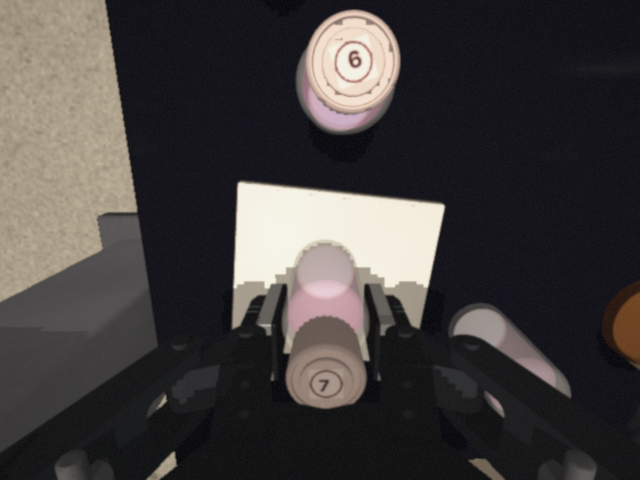

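Call:
play_rows(
  increments=[
    [0,0,-5,0,0,0],
    [0,0,-15,0,0,0],
    [0,0,-25,0,0,0],
    [0,0,-30,0,0,0],
    [0,0,-30,0,0,0],
    [0,0,-30,0,0,0],
    [0,0,-30,0,0,0],
    [0,0,-30,0,0,0],
  ],
  grip_force=60,
)

```text
time: 12.43
tool_pos: [0.4244, 0.3072, 0.2625]
eef_rot: [3.141, -0.0, 1.57]
force: [-0.3, 1.6, -0.8]
gripper_width: 0.0332
```

```bash
python3 - <<'E'
from plan import *
p,R=cur(); s=bot.observe(); print(p,R.as_euler("xyz"),s["force"],s["gripper_width"],s["time"])
P=bot.camera_params("wrist"); im=bot.read_camera("wrist").copy()[:,:,::-1].copy(); cv2.imwrite("pics/w9.png",im)
h=.104-.0663
for d,r in ((h,.012),(-.055,.0172)):
  for a in np.linspace(0,2*np.pi,16,endpoint=False):
    cv2.circle(im,tuple(int(round(v)) for v in proj(P,p+R.apply([r*np.cos(a),r*np.sin(a),-d]))[0]),1,(0,0,255),-1)
  print(proj(P,p+R.apply([0,0,-d])))
crop(im,220,200,200,220,3.5*.75,"pics/w9o.png")
S=bot.read_camera("scene")[:,:,::-1]; T=bot.read_camera("top")[:,:,::-1]; cv2.imwrite("pics/s9.png",S); cv2.imwrite("pics/t9.png",T)
E
```

```text
[0.42435292 0.30723203 0.2624896 ] [ 3.14074612e+00 -4.55845945e-04  1.57026044e+00] [-0.31586746  1.61914464 -0.84906479] 0.033232414967563205 12.4333
[[323.76157693 387.31542979]]
[[324.41242811 270.37908757]]
```

View pics/w9o.png

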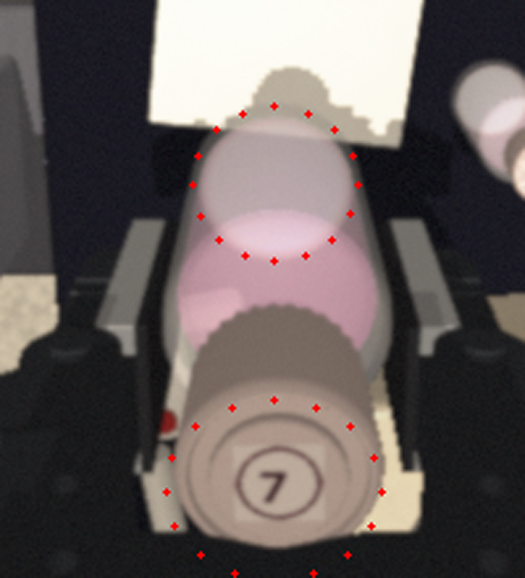

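View pics/s9.png

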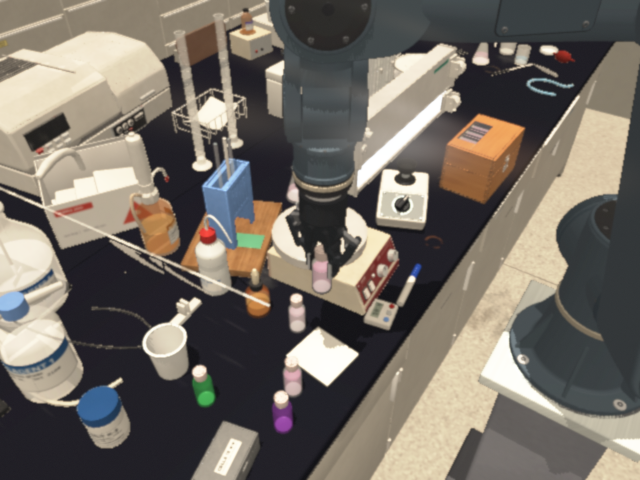

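Call:
play_rows(
  increments=[
    [-10,0,-2,0,0,0],
    [-20,0,-2,0,0,0],
    [-30,0,-2,0,0,0],
    [-34,0,-2,0,0,0],
    [-34,0,0,0,0,0],
    [-34,0,0,0,0,0],
    [-34,0,0,0,0,0],
    [-34,0,0,0,0,0],
  ],
)

```text
time: 13.25
tool_pos: [0.4232, 0.0754, 0.2672]
eef_rot: [-3.14, 0.0, 1.57]
force: [1.0, 0.3, -0.6]
gripper_width: 0.0335
```

Call:
play_rows(
  increments=[
    [-34,0,0,0,0,0],
    [-34,8,0,0,0,0],
    [-34,15,0,0,0,0],
    [-34,18,0,0,0,0],
    [-34,18,0,0,0,0],
    [-34,18,0,0,0,0],
    [-34,15,0,0,0,0],
    [-30,10,0,0,0,0],
  ],
)

```text
time: 13.92
tool_pos: [0.526, -0.1931, 0.2667]
eef_rot: [-3.14, -0.001, 1.569]
force: [1.3, 0.5, -1.5]
gripper_width: 0.033
```

```bash
python3 - <<'E'
from plan import *
p,R=cur(); s=bot.observe(); print(p,R.as_euler("xyz"),s["joints"],s["force"],s["gripper_width"],s["time"])
print(rows(p,R,np.array([.5328,-.2385,.23]),Ro.from_euler("xyz",[np.pi,0,np.pi/2]),4))
E
```

```text
[ 0.52603184 -0.19312606  0.26673842] [-3.13979215e+00 -7.77759995e-04  1.56946683e+00] [-3.51919164e-01  3.41259159e-01  1.78056204e-01  1.40955147e+00
  1.12062523e-04  1.22020585e+00] [ 1.33608901  0.48549599 -1.51353775] 0.03297084246466371 13.9167
([np.float64(-11.3), np.float64(1.7), np.float64(9.2), np.float64(-0.0004), np.float64(-0.0002), np.float64(-0.0003)], np.float64(14.693355618856723), np.float64(0.03393424430441611))
```

Call:
play_rows(
  increments=[
    [-14,2,12,0,0,0],
    [-14,2,12,0,0,0],
    [-10,1.5,8,0,0,0],
    [-5,1,5,0,0,0],
    [0,0,0,0,0,0],
    [0,0,0,0,0,0],
  ],
)

```text
time: 14.42
tool_pos: [0.5325, -0.2329, 0.2313]
eef_rot: [-3.142, -0.001, 1.571]
force: [-0.5, -0.1, -0.3]
gripper_width: 0.0332
```

```bash
python3 - <<'E'
from plan import *
p,R=cur(); s=bot.observe(); print(p,R.as_euler("xyz"),s["force"],s["gripper_width"],s["time"])
P=bot.camera_params("wrist"); im=bot.read_camera("wrist").copy()[:,:,::-1].copy(); cv2.imwrite("pics/w10.png",im);np.save("w10.npy",P["pose"])
S=bot.read_camera("scene").copy()[:,:,::-1].copy(); cv2.imwrite("pics/s10.png",S); T=bot.read_camera("top").copy()[:,:,::-1].copy(); cv2.imwrite("pics/t10.png",T)
crop(S,350,110,110,90,6,"pics/s10c.png"); crop(T,420,190,110,90,6,"pics/t10c.png")
E
```

```text
[ 0.53253626 -0.23287084  0.23128172] [-3.14156149e+00 -5.37076954e-04  1.57058489e+00] [-0.46608226 -0.13514044 -0.29226922] 0.03316795146882714 14.4167
```

View pics/w10.png

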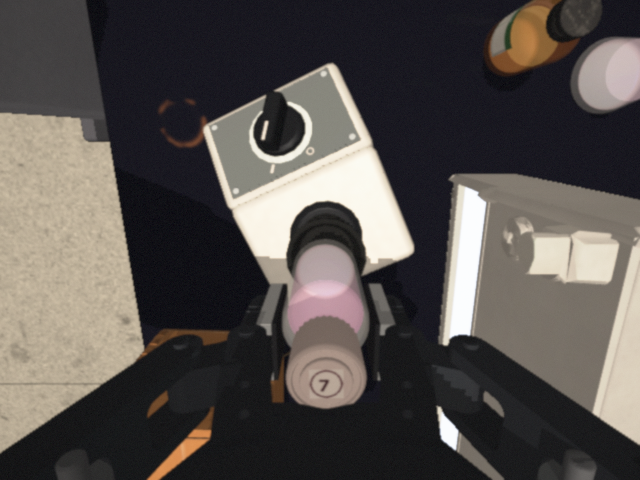

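View pics/s10c.png

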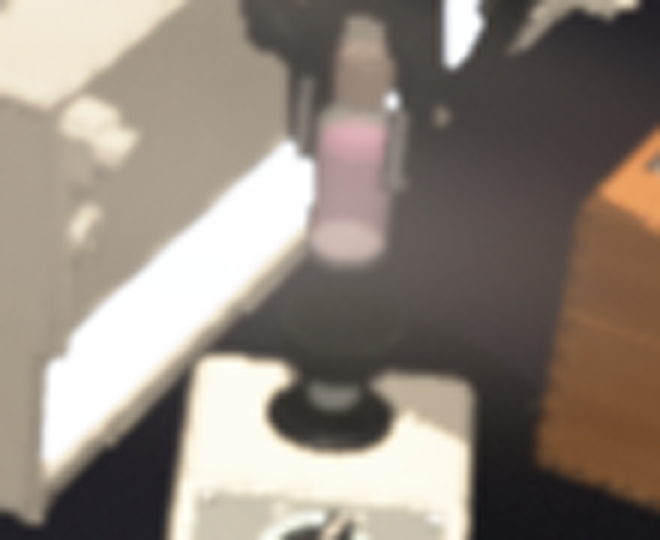

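```bash
cat > vm.py <<'E'
from plan import *
p,R=cur()
ps=bot.camera_params("scene")
S=cv2.imread("pics/s10.png"); S=cv2.resize(S[110:200,350:460],None,fx=6,fy=6,interpolation=cv2.INTER_CUBIC)
W10=cv2.imread("pics/w10.png"); pw=bot.camera_params("wrist"); pw["pose"]=np.load("w10.npy")
W10=cv2.resize(W10[190:420,220:430],None,fx=2.8,fy=2.8,interpolation=cv2.INTER_CUBIC)
Ry=Ro.identity()
def ring(c,r,im,P,off,k,col):
    for a in np.linspace(0,2*np.pi,24,endpoint=False):
        uv=(proj(P,c+[r*np.cos(a),r*np.sin(a),0])[0]-off+.5)*k
        cv2.circle(im,tuple(int(round(v)) for v in uv),1,col,-1)
b=p+[0,0,-.0563]
for d,col in (((0,0,0),(0,0,255)),((0,.002,0),(0,255,0))):
  for z,r in ((0,.0172),(.078,.0172),(.094,.012)):
    ring(b+np.array(d)+[0,0,z],r,S,ps,np.array([350,110]),6,col); ring(b+np.array(d)+[0,0,z],r,W10,pw,np.array([220,190]),2.8,col)
c=W(Q,(.034,0,.1375)); ring(c,.027,S,ps,np.array([350,110]),6,(255,0,0)); ring(c,.027,W10,pw,np.array([220,190]),2.8,(255,100,0))
cv2.imwrite("pics/s10m.png",S); cv2.imwrite("pics/w10m.png",W10); print(c,p)
E
python3 vm.py
```

```text
[ 0.53268857 -0.23863397  0.1375    ] [ 0.53306609 -0.23287199  0.23213784]
```

View pics/s10m.png

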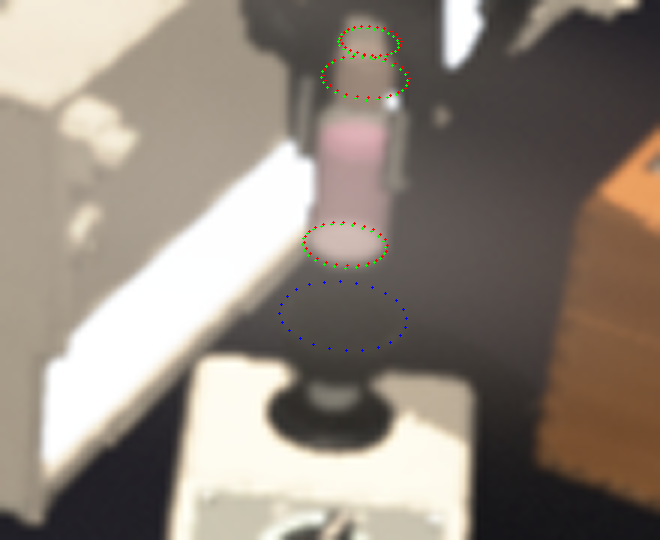

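View pics/w10m.png

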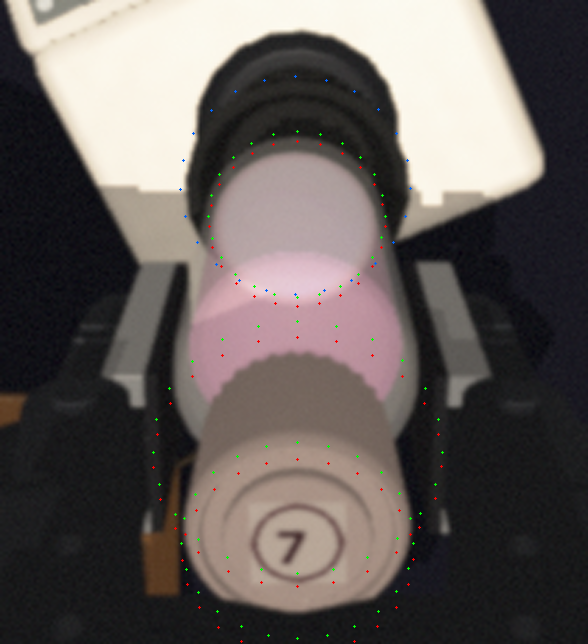

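```bash
python3 - <<'E'
from plan import *
a=cv2.imread("pics/s10.png")[95:165,380:440]; b=cv2.imread("pics/scene0.png")[315:385,290:350]; c=cv2.imread("pics/s9.png")[230:300,290:350]
cv2.imwrite("pics/cmp.png",np.hstack([cv2.resize(np.clip(x*1.3,0,255).astype(np.uint8),None,fx=4.3,fy=4.3*1.,interpolation=cv2.INTER_LANCZOS4) for x in(a,b,c)]))
ps=bot.camera_params("scene")
print(proj(ps,np.array([[.4247,.3085,z] for z in(.01,.088,.104)])))
p=[.42435292,.30723203,.2624896-.0563]
print(proj(ps,np.array([[p[0],p[1],p[2]+z] for z in(0,.078,.094)])))
print(proj(ps,np.array([[.533,-.2329,.232-.0563+z] for z in(0,.078,.094)])))
E
```

```text
[[321.7863954  356.56169094]
 [321.87344967 331.5962112 ]
 [321.89239523 326.16299128]]
[[322.58913393 288.26328484]
 [322.73458527 255.81485107]
 [322.76650322 248.69434308]]
[[407.08663737 150.12481923]
 [410.52524618 122.26327668]
 [411.26445826 116.27376459]]
```

View pics/cmp.png

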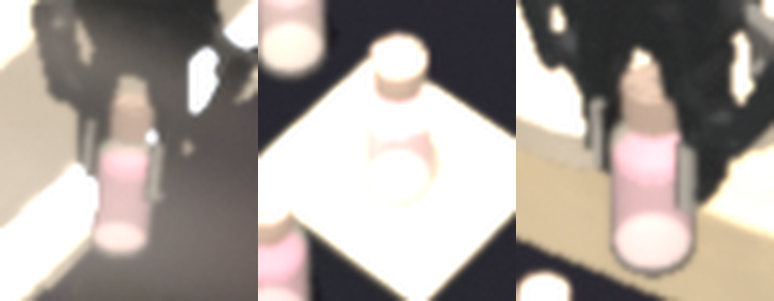

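```bash
python3 - <<'E'
from plan import *
P=bot.camera_params("wrist"); P["pose"]=np.load("w10.npy")
a=cv2.imread("pics/w10.png")[185:305,265:385]; a=np.clip(a.astype(float)*3,0,255).astype(np.uint8)
a=cv2.resize(a,None,fx=5,fy=5,interpolation=cv2.INTER_CUBIC)
for rz,r,col in ((.1375,.027,(255,100,0)),(.1375,.023,(0,255,255))):
  c=W(Q,(.034,0,rz))
  for t in np.linspace(0,6.28,40):
    uv=(proj(P,c+[r*np.cos(t),r*np.sin(t),0])[0]-[265,185]+.5)*5; cv2.circle(a,tuple(int(v) for v in uv),2,col,-1)
cv2.imwrite("pics/w10z.png",a)
ps=bot.camera_params("scene"); print(proj(ps,W(Q,(.034,0,.088))))
E
```

```text
[[404.64350288 178.03078417]]
```

View pics/w10z.png

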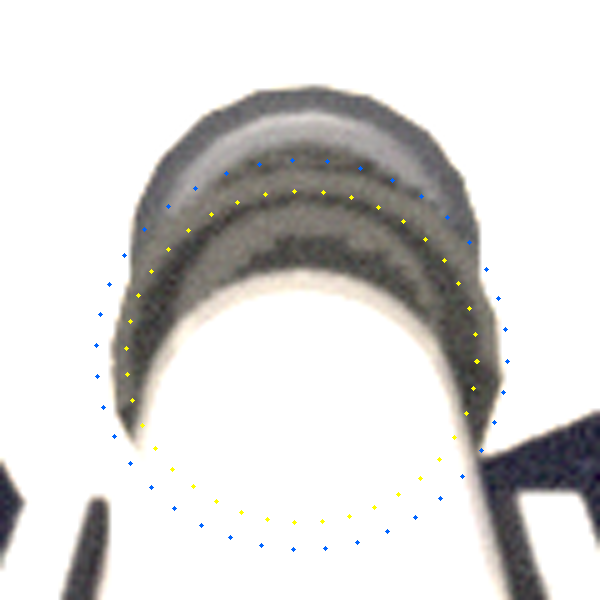

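Call:
play_rows(
  increments=[
    [-3,0,4,0,0,0],
    [-3,0,8,0,0,0],
    [0,0,8,0,0,0],
    [0,0,8,0,0,0],
    [0,0,6,0,0,0],
    [0,0,4,0,0,0],
    [0,0,0,0,0,0],
    [0,0,0,0,0,0],
  ],
)

```text
time: 15.23
tool_pos: [0.5328, -0.2396, 0.1932]
eef_rot: [3.142, -0.0, 1.57]
force: [0.5, 0.8, -0.2]
gripper_width: 0.0333
```

```bash
python3 - <<'E'
from plan import *
p,R=cur(); s=bot.observe(); print(p,R.as_euler("xyz"),s["force"],s["moment"],s["gripper_width"],s["time"])
P=bot.camera_params("wrist"); im=bot.read_camera("wrist").copy()[:,:,::-1].copy(); cv2.imwrite("pics/w11.png",im)
a=im[185:305,265:385]; a=np.clip(a.astype(float)*2.5,0,255).astype(np.uint8); a=cv2.resize(a,None,fx=4,fy=4,interpolation=cv2.INTER_CUBIC)
S=bot.read_camera("scene").copy()[:,:,::-1].copy(); cv2.imwrite("pics/s11.png",S)
b=cv2.resize(np.clip(S[125:205,370:440].astype(float)*2.2,0,255).astype(np.uint8),None,fx=4,fy=6,interpolation=cv2.INTER_CUBIC); cv2.imwrite("pics/11.png",np.hstack([a,b]))
E
```

```text
[ 0.53276687 -0.23956165  0.19318025] [ 3.14152165e+00 -2.26987045e-04  1.57012181e+00] [ 0.47937573  0.79255084 -0.1628283 ] [ 0.06451671 -0.03171004 -0.01500284] 0.03329533230470162 15.2333
```

View pics/11.png

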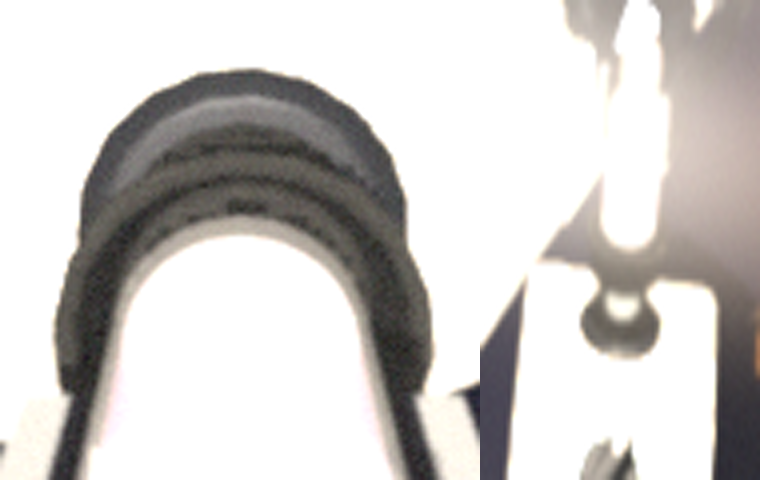

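Call:
play_rows(
  increments=[
    [0,0,3,0,0,0],
    [0,0,3,0,0,0],
    [0,0,2,0,0,0],
    [0,0,2,0,0,0],
    [0,0,0,0,0,0],
  ],
)

```text
time: 15.75
tool_pos: [0.5326, -0.2395, 0.1828]
eef_rot: [-3.141, -0.0, 1.57]
force: [0.6, 1.0, -1.5]
gripper_width: 0.033
```

Call:
play_rows(
  increments=[
    [0,0,1,0,0,0],
    [0,0,1,0,0,0],
    [0,0,1,0,0,0],
    [0,0,1,0,0,0],
    [0,0,0,0,0,0],
    [0,0,0,0,0,0],
  ],
)

```text
time: 16.25
tool_pos: [0.5329, -0.2397, 0.1794]
eef_rot: [3.141, -0.0, 1.57]
force: [-0.7, 0.9, -0.5]
gripper_width: 0.0329
```

```bash
python3 - <<'E'
from plan import *
p,R=cur(); s=bot.observe(); print(p,R.as_euler("xyz"),s["force"],s["moment"],s["gripper_width"],s["time"])
E
```

```text
[ 0.53290273 -0.23965567  0.1794256 ] [ 3.14103141e+00 -3.42636505e-05  1.57011192e+00] [-0.65749511  0.85011849 -0.53202544] [-0.03391929 -0.01960338 -0.00909188] 0.03288139276287414 16.25
```

Call:
play_rows(
  increments=[
    [0,0,1,0,0,0],
    [0,0,1,0,0,0],
    [0,0,0,0,0,0],
    [0,0,0,0,0,0],
  ],
)

```text
time: 16.58
tool_pos: [0.5329, -0.2397, 0.1774]
eef_rot: [3.141, 0.0, 1.57]
force: [-0.4, -1.2, 2.5]
gripper_width: 0.0333
```

Call:
play_rows(
  increments=[
    [0,0,1,0,0,0],
    [0,0,1,0,0,0],
    [0,0,0,0,0,0],
    [0,0,0,0,0,0],
  ],
)

```text
time: 16.92
tool_pos: [0.5329, -0.2397, 0.1754]
eef_rot: [3.141, 0.0, 1.57]
force: [-0.6, 0.3, 4.6]
gripper_width: 0.033
```

```bash
python3 - <<'E'
from plan import *
p,R=cur(); s=bot.observe(); print(p,R.as_euler("xyz"),s["force"],s["moment"],s["gripper_width"],s["time"])
im=bot.read_camera("wrist").copy()[:,:,::-1].copy(); cv2.imwrite("pics/w12.png",im)
E
```

```text
[ 0.53292239 -0.23966552  0.17538357] [3.14100148e+00 1.96404102e-05 1.57012285e+00] [-0.57213496  0.25003122  4.58960614] [0.07334894 0.28130263 0.01630424] 0.03302497461168203 16.9167
```

View pics/w12.png

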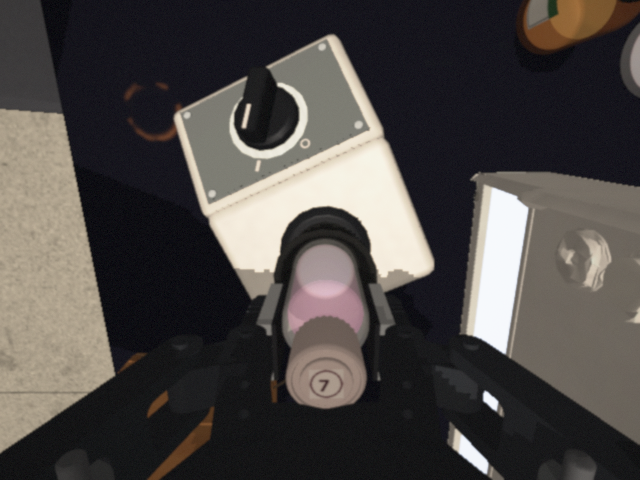

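Call:
play_rows(
  increments=[
    [0,0,1,0,0,0],
    [0,0,1,0,0,0],
    [0,0,1,0,0,0],
    [0,0,0,0,0,0],
    [0,0,0,0,0,0],
  ],
)

```text
time: 17.38
tool_pos: [0.5329, -0.2397, 0.1725]
eef_rot: [3.141, 0.0, 1.57]
force: [-2.3, 0.6, 6.8]
gripper_width: 0.033
```

Call:
play_rows(
  increments=[
    [0,0,0,0,0,0],
  ],
)

```text
time: 17.47
tool_pos: [0.5329, -0.2397, 0.1726]
eef_rot: [3.141, 0.0, 1.57]
force: [-1.5, -0.2, 7.4]
gripper_width: 0.0336
```

Call:
play_rows(
  increments=[
    [0,0,0,0,0,0],
  ],
)

```text
time: 17.55
tool_pos: [0.5329, -0.2397, 0.1726]
eef_rot: [3.141, 0.0, 1.57]
force: [-1.4, 0.6, 7.9]
gripper_width: 0.0333
```

Call:
play_rows(
  increments=[
    [0,0,0,0,0,0],
  ],
)

```text
time: 17.63
tool_pos: [0.533, -0.2397, 0.1726]
eef_rot: [3.141, 0.0, 1.57]
force: [-1.7, 0.4, 7.7]
gripper_width: 0.0333
```

Call:
play_rows(
  increments=[
    [0,0,0,0,0,0],
  ],
)

```text
time: 17.72
tool_pos: [0.5329, -0.2397, 0.1726]
eef_rot: [3.141, 0.0, 1.57]
force: [-2.9, 0.8, 7.5]
gripper_width: 0.0333
```

Call:
play_rows(
  increments=[
    [0,0,0,0,0,0],
  ],
)

```text
time: 17.8
tool_pos: [0.5329, -0.2397, 0.1726]
eef_rot: [3.141, 0.0, 1.57]
force: [-1.6, 0.2, 8.3]
gripper_width: 0.0332
```

```bash
python3 - <<'E'
from plan import *
for i in range(6):
    bot.read_camera("top"); s=bot.observe(); print(s["tool_pos"].round(4),s["force"].round(2),s["time"])
im=bot.read_camera("wrist").copy()[:,:,::-1].copy(); cv2.imwrite("pics/w13.png",im)
b=cv2.imread("pics/w12.png")
f=lambda x:cv2.resize(np.clip(x[190:310,255:395].astype(float)*2.5,0,255).astype(np.uint8),None,fx=2.8,fy=4,interpolation=cv2.INTER_CUBIC)
cv2.imwrite("pics/13.png",np.hstack([f(b),f(im)]))
E
```

```text
[ 0.5329 -0.2397  0.1726] [-2.1   0.63  7.51] 17.85
[ 0.5329 -0.2397  0.1726] [-2.71 -0.06  8.07] 17.9
[ 0.5329 -0.2397  0.1726] [-1.67  0.84  7.63] 17.95
[ 0.5329 -0.2397  0.1726] [-2.55 -0.18  7.07] 18.0
[ 0.5329 -0.2397  0.1726] [-1.91  0.7   7.62] 18.05
[ 0.5329 -0.2397  0.1726] [-1.45  1.    6.83] 18.1
```

View pics/13.png

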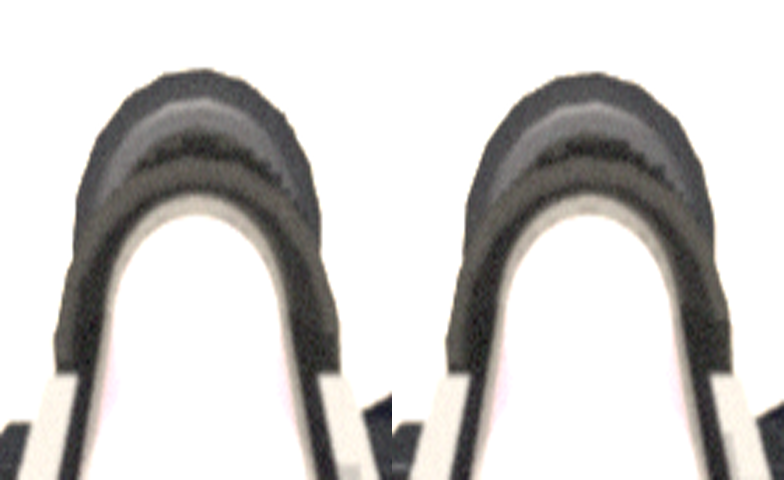

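Call:
play_rows(
  increments=[
    [0,0,0,0,0,0],
    [0,0,0,0,0,0],
    [0,0,0,0,0,0],
    [0,0,0,0,0,0],
    [0,0,0,0,0,0],
    [0,0,0,0,0,0],
    [0,0,0,0,0,0],
    [0,0,0,0,0,0],
  ],
)

```text
time: 18.82
tool_pos: [0.5329, -0.2397, 0.1726]
eef_rot: [3.141, 0.0, 1.57]
force: [-2.4, 0.3, 7.5]
gripper_width: 0.0333
```

Call:
play_rows(
  increments=[
    [0,0,0,0,0,0],
    [0,0,0,0,0,0],
    [0,0,0,0,0,0],
    [0,0,0,0,0,0],
    [0,0,0,0,0,0],
    [0,0,0,0,0,0],
    [0,0,0,0,0,0],
    [0,0,0,0,0,0],
  ],
)

```text
time: 19.48
tool_pos: [0.533, -0.2397, 0.1726]
eef_rot: [3.141, 0.0, 1.57]
force: [-2.5, -0.6, 7.8]
gripper_width: 0.0329
```

Call:
play_rows(
  increments=[
    [0,0,0,0,0,0],
    [0,0,0,0,0,0],
    [0,0,0,0,0,0],
    [0,0,0,0,0,0],
    [0,0,0,0,0,0],
    [0,0,0,0,0,0],
    [0,0,0,0,0,0],
    [0,0,0,0,0,0],
  ],
)

```text
time: 20.15
tool_pos: [0.5329, -0.2397, 0.1726]
eef_rot: [3.141, 0.0, 1.57]
force: [-2.5, -0.3, 6.8]
gripper_width: 0.0334
```

Call:
play_rows(
  increments=[
    [0,0,0,0,0,0],
    [0,0,0,0,0,0],
    [0,0,0,0,0,0],
    [0,0,0,0,0,0],
    [0,0,0,0,0,0],
    [0,0,0,0,0,0],
    [0,0,0,0,0,0],
    [0,0,0,0,0,0],
  ],
)

```text
time: 20.82
tool_pos: [0.5329, -0.2397, 0.1726]
eef_rot: [3.141, 0.0, 1.57]
force: [-2.3, 0.2, 7.0]
gripper_width: 0.0332
```

```bash
python3 - <<'E'
from plan import *
F=[]
for i in range(6):
    S=bot.read_camera("scene"); s=bot.observe(); F.append(s["force"])
print(np.mean(F,0),s["tool_pos"],s["gripper_width"],s["time"]); cv2.imwrite("pics/s14.png",S[:,:,::-1])
E
```

```text
[-2.25230611  0.52426395  7.36710718] [ 0.53292682 -0.2396919   0.17257256] 0.03312200766273122 21.1167
```

View pics/s14.png

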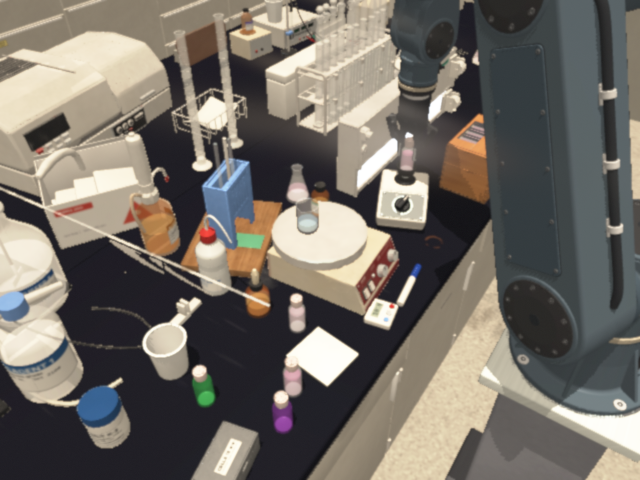

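The vial is upright in the cup at about (407,155), the spares and bottles haven't moved, and it has been held down for more than 3 s. I'm handing in now.

```bash
python3 -c "
from plant import bot
print(bot.hand_in())"
```

```text
the job is handed in; nothing more can be done
None
```

I turned the knob clockwise from off to touch, then carried the sample vial over upright and pressed it into the rubber cup. I handed the job in at about 21 s with the vial still held down and gripped.

- **Knob:** in the wrist pictures taken after letting go, the white line has left the ring mark and points at the bar mark.
- **Press depth:** the cup has sunk about 6 mm. The arm's height gives about 6.2 mm. The upward push, 7.4–7.6 N plus roughly 0.6 N for the vial's weight, gives 6.1–6.4 mm.
- **Hold:** it was pressed steadily for over 3 s, with the height unchanged and the grip at 33 mm opening under 60 N.
- **Surroundings:** the last scene picture shows the spare vials and bottles where they started.

**Checks that disagreed or went wrong:**
- The cap and cup rim looked about 5% smaller in the wrist camera than the calibration predicts. The vial may also be tilted in the grip by 1–2°.
- There is a small sideways force of about 2 N while pressed.
- My first approach to the knob ran the last joint up to its range limit of 3.14 rad, where it stopped moving further. I backed off and gripped the knob from the other side.

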